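# Bolt down the lid of a board test fixture

## Robot

A 6-joint arm with a two-finger parallel gripper is mounted at the origin on a cart in front of the work surface, level with it; the furniture and walls round the work are solid. World frame = base frame: x ahead of the robot, y to its left, z up, the work surface at z = 0. Lengths are in m, angles in rad, forces in N, time in s.
With the tool pointing down it reaches from about 0.375 to 0.9 m from the base axis. Payload 3.1 kg.
Tool frame: the origin (TCP) lies on the front face of the gripper's body, between the roots of the fingers; the fingertips stand 70 mm ahead of it and the grasp point (between the pads) lies 51 mm ahead of it; z points along the fingers, y is the line along which they close (so a half turn about z gives the same grasp; the last joint's range is limited). The gripper opens to 87 mm and grips with 3 to 60 N. Pads are 19 mm wide; open, the fingers measure 117 mm over their backs; the gripper's body (75 mm by 190 mm) begins 51 mm behind the grasp point.
Start: joints at [-1.353, 0.527, 1.433, -0, 1.181, -0.178], TCP at [0.242, -0.576, 0.292] pointing down, gripper open.
Joint ranges: [-3.08, 3.08], [-0.75, 2.2], [0.22, 2.44], [-1.43, 4.57], [0, 2.65], [-2.85, 2.85]. Speed limits (rad/s): [2.79, 2.79, 3.14, 3.14, 3.14, 3.14].

## Interface

Orientations are given as a unit quaternion [x, y, z, w].
In Python, from rig import robot, cams, ticket gives the robot as it stands. The module is installed in compiled form; this text tells all that it offers.
- The arm moves only by the shell command python3 -m crank 'ROWS' [FORCE]. ROWS is JSON, a list of rows, each a list of 7 numbers: the shift along the tool's x, y, z in cm, then the turn, a rotation vector about the tool's x, y, z in rad, then the closure, from 0 (fully open) to 1 (shut). A call has 1 to 5 rows; each row shifts and turns the commanded pose from where the row before left it, along the tool's axes as they then stand; what a row does not reach is not made up. A row lasts 1/8 s, in which the tool goes at most 62.5 mm and 10.7 degrees, less where a joint would pass 70% of its speed; a pose out of reach is approached as far as the arm can. A call is refused whole if a number of a shift passes 6.25 or a number of a turn 0.188, either way. A call with a gripper value outside its range is refused whole. The fingers move at their own pace and stop on an object; FORCE is the grip in N (left out, the last holds). Time passes only in rows, so rows that do not move let the fingers close. It gives the time, the measured TCP pose, the force, the opening and the grip force at its end, in the units of the state.
- robot.get_obs(): the state, without advancing time (a new reading comes with each control period).
- cams.camera(name): name is "scene" or "top" or "wrist"; returns the picture (480x640x3 uint8, red, green, blue); there is no depth.
- cams.camera_info(name): a dict with "intrinsics" (3x3 intrinsics, pixels), "pose" (4x4, takes a point from camera to world coordinates). Camera axes: x right, y down, z forward; pixel columns grow to the right and rows downward; lengths in m; the calibration is good to about 2 mm. A picture is of the moment at which its call begins: read the wrist's pose just before it. camera_info takes no time and is no camera call; for the wrist camera it gives the pose at the moment of the call.
- ticket.hand_in(): hands the job in; it is judged then, once.
The state is a dict: "time": time; "q": joint angles; "joint_velocities": joint speeds; "joint_torque": joint torques, N m; "position": TCP position; "tool_rot": TCP orientation; "ft_force": force on the tool from outside, world axes, zero at the start; "moment": the same for the moment, N m; "grip_width": finger opening in m; "grip_force": force on a finger pad.
Only numpy, scipy, OpenCV 4.12 (cv2) and the standard library are available. Lean on these libraries where they do the work, as an engineer would, in place of code of your own. Each camera call takes 0.05 s, during which the arm holds its last target. There are 200 camera calls.

## Task

The circuit board in the test fixture is about to be tested, so lock the fixture's sprung lid: press the lid down and, keeping it down, slide its barrel bolt across under the keeper until the handle comes up against its stop, then turn the handle fully down into the notch and let go, so that the bolt holds the lid shut. Go by feel and do not force anything: lean only lightly on the board, the keeper and the notch plate, and leave the other things on the bench where they are.

Things in the scene. Friction and masses are not known exactly. Their poses are not given: they have to be found in the camera images.
- fixture: board test fixture, fixed: black base 200 x 250 x 40 mm, hinged aluminium-framed clear lid 195 x 200 x 8 mm. Origin: centre of the underside; x from the front (bolt side) to the hinge side, y along the bolt as it is shot, z up. In this frame, lid level, in mm: lid top z 78, lid front edge x -100; hinge line x 95, z 74; bolt axis x -75, z 92, parallel to y.
- lid (a joint): lid angle (rad): 0 = level, its posts resting on the rigid board, which stops it; grows as its bolt edge rises. Spring pins hold the unlocked lid at about 0.04 (bolt 7 mm high); it starts to sink under 1 to 3 N at the bolt and is level at 5 to 8 N. The bolt enters the keeper when the lid is below about 0.02 and then holds it at about 0.013.
- bolt (a joint): travel of the bolt (m): 0 = drawn back; grows along +y of the fixture. Friction 1.5 N, more in the keeper. The nose meets the keeper at about 0.011. Somewhere from 0.025 to 0.052 the handle meets its stop tab, in line with the notch (11 mm wide for the 8 mm stem). The plate with notch and tab is clamped through a long slot and is set differently on each fixture: feel for it.
- handle (a joint): turn of the handle about the bolt (rad): 0 = standing up from the lid, grows as it turns down towards the front (-x of the fixture), 1.57 = level in the notch. Light friction, stays where left. The notch plate lets it down only at the notch; elsewhere it stands upright within 0.16.
- knob_center (a point): centre of the black ball knob, 16 mm in diameter, on the end of the bolt's handle (8 mm steel stem), 42 mm from the bolt axis: above it at the start; at the end level with it and 17 mm in front of the lid's front edge. Under the upright knob 19 mm of bare stem stand above the notch plate. Its z axis points out along the stem, y along the bolt.
- board: green circuit board 155 x 197 mm lying under the lid; it takes the lid's pressure. Origin at the centre of its underside.
- keeper: steel keeper block 30 x 12 x 70 mm, standing on the fixture beside the lid on the +y side. Origin on the bolt's axis with the lid level; the roof of its opening is 7 mm above the origin (the bolt is 10 mm thick, with a round nose), its top 18 mm above.
- tip_case: bystander: flat hinged case 77 x 105 x 24 mm
- tweezers_2: bystander: black tweezers 119 mm
- flux_tin: bystander: flat round tin, 50 mm across, 18 mm high
- spudger: bystander: black plastic spudger 152 mm
- parts_dish: bystander: round dish, 88 mm across
- standoff_1: bystander: brass standoff 29 mm
- solder_spool: bystander: spool, 54 mm across, 38 mm high
- screwdriver_1: bystander: precision screwdriver 146 mm
- bolt_plate: steel plate with three guide saddles on the lid that carries the bolt, with the notch plate: a dark upright strip 69 mm long along the front of the bolt with the notch and, just beyond it, a stop tab over the bolt. Origin on the bolt axis, mid-width of the lid; axes as the lid's. The strip's upper edge is 15 mm above the bolt axis. Saddles reach 9 mm above the axis.
- polyimide_tape: bystander: roll of amber tape, 61 mm across, 12 mm high

How it is judged:
By the outcome, as a careful person would: the job done as asked, in the order asked, and still so for the second after the job is handed in, with the robot touching nothing.
It also fails if it takes over 67 s, if anything falls off the work surface, if the arm or the gripper's body presses on something with over 40 N, if the wrist force passes 120 N, or if a joint passes its speed limit or range.

## Working session

There is one attempt and no reset: what is moved stays moved. The work goes in short steps, Python scripts to look and compute and a shell command to move; the robot and the scene stay as the last step left them, time stands still between calls to the robot, and variables do not carry over. Pictures are saved under pics/ and viewed, at most 10 in all, crops included, and the job is handed in when it is done.

```bash
mkdir -p pics; python3 - <<'E'
from rig import robot,cams
import cv2,numpy as np
for n in("scene","top"):
    im=cams.camera(n); cv2.imwrite(f"pics/{n}0.png",im[:,:,::-1]); i=cams.camera_info(n); print(n,np.round(i["intrinsics"],1).tolist(),np.round(i["pose"],3).tolist())
o=robot.get_obs(); print(o)
print(cams.camera_info("wrist"))
E
```

```text
scene [[593.7, 0.0, 317.4], [0.0, 593.7, 239.6], [0.0, 0.0, 1.0]] [[0.676, -0.363, 0.642, -0.381], [-0.737, -0.311, 0.6, -0.82], [-0.018, -0.878, -0.478, 0.814], [0.0, 0.0, 0.0, 1.0]]
top [[591.4, 0.0, 310.3], [0.0, 591.4, 254.7], [0.0, 0.0, 1.0]] [[-0.072, -0.885, 0.46, -0.267], [-0.997, 0.063, -0.034, 0.129], [0.001, -0.461, -0.888, 1.692], [0.0, 0.0, 0.0, 1.0]]
{'time': 0.1, 'q': array([-1.35247617e+00,  5.28398050e-01,  1.43376998e+00, -9.12365341e-06,
        1.18138608e+00, -1.78526795e-01]), 'joint_velocities': array([ 0.00055825, -0.00157354, -0.00428677,  0.00028052, -0.00143822,
       -0.00031012]), 'joint_torque': array([ 7.60927423e-05, -4.40986347e+01, -1.77149087e+01,  6.34053396e-02,
        5.34306793e-02, -4.60254444e-05]), 'position': array([ 0.24146557, -0.57590761,  0.29135541]), 'tool_rot': array([ 9.80377753e-01,  1.97125594e-01, -2.37296738e-05, -9.80448285e-04]), 'ft_force': array([-0.30645662, -0.39001959, -0.20216201]), 'moment': array([-0.04849342,  0.07117855, -0.00062747]), 'grip_force': 0.0, 'grip_width': 0.08673368040411883}
{'intrinsics': array([[347.6294387 ,   0.        , 317.46791146],
       [  0.        , 347.6294387 , 242.45396619],
       [  0.        ,   0.        ,   1.        ]]), 'pose': array([[ 0.38734686, -0.87918576, -0.2774794 ,  0.31848409],
       [-0.92193254, -0.36993229, -0.11484987, -0.54315187],
       [-0.00167422,  0.30030402, -0.95384207,  0.38355965],
       [ 0.        ,  0.        ,  0.        ,  1.        ]])}
```

View pics/scene0.png

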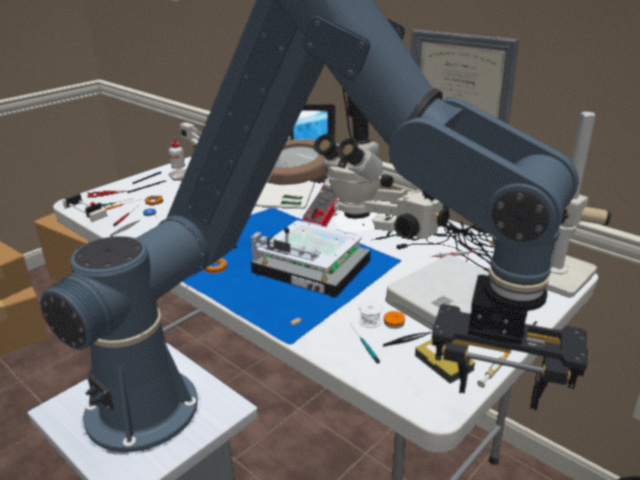

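View pics/top0.png

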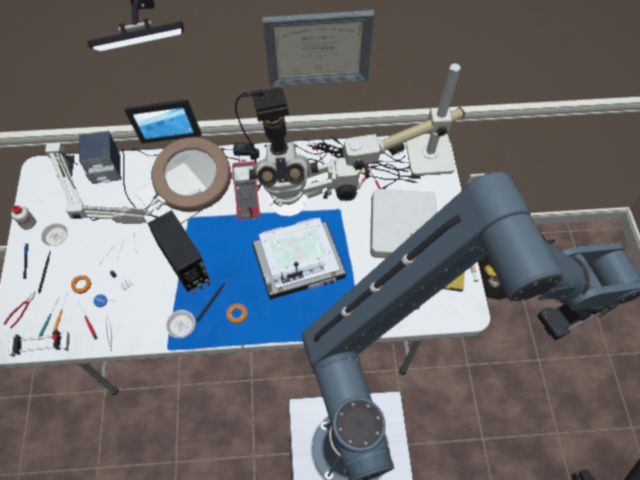

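The scene view shows the fixture on the blue mat at about (312,258), with the knob near (288,232). In the top view the fixture is at about (300,257), with its bolt on the near side at about (292,270). I'll enlarge both.

```bash
python3 - <<'E'
import cv2,numpy as np
a=cv2.imread("pics/top0.png")[210:305,245:355]; b=cv2.imread("pics/scene0.png")[215:300,240:375]
a=cv2.resize(a,None,fx=5,fy=5,interpolation=cv2.INTER_CUBIC)[:,:]
cv2.imwrite("pics/top0c.png",a)
cv2.imwrite("pics/scene0c.png",cv2.resize(b,None,fx=5,fy=5,interpolation=cv2.INTER_CUBIC))
E
```

```text
(no output)
```

View pics/top0c.png

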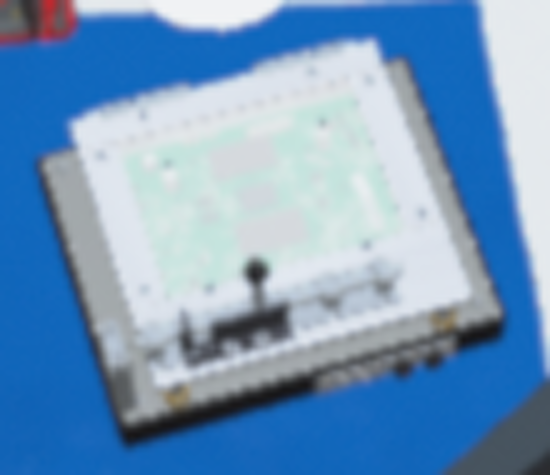

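View pics/scene0c.png

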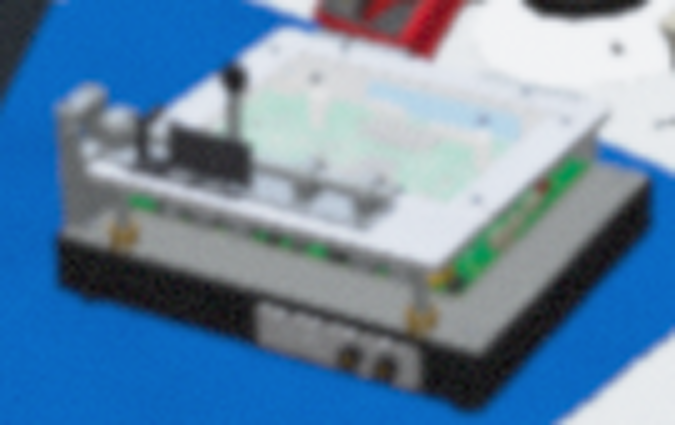

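The top crop shows the base-top corners at about (45,157), (405,62), (500,320) and (122,428), and the knob at (257,270). The keeper is at the left, which is fixture +y. In the scene crop the knob is at (235,77). The notch and tab lie between the knob and the keeper.

```bash
cat > h.py <<'E'
import numpy as np
from rig import robot,cams
from scipy.spatial.transform import Rotation as R
def ray(info,p):
    K=np.array(info["intrinsics"]);T=np.array(info["pose"])
    d=T[:3,:3]@np.linalg.solve(K,[p[0],p[1],1]); return T[:3,3],d/np.linalg.norm(d)
def plane(info,p,z):
    o,d=ray(info,p); return o+d*(z-o[2])/d[2]
def tri(rs):
    A=sum(np.eye(3)-np.outer(d,d) for o,d in rs); b=sum((np.eye(3)-np.outer(d,d))@o for o,d in rs)
    x=np.linalg.solve(A,b); return x,[np.linalg.norm(np.cross(x-o,d)) for o,d in rs]
E
python3 - <<'E'
from h import *
t=cams.camera_info("top");s=cams.camera_info("scene")
c=lambda p,o:((p[0]+.5)/5-.5+o[0],(p[1]+.5)/5-.5+o[1])
P=[plane(t,c(p,(245,210)),.04) for p in[(45,157),(405,62),(500,320),(122,428)]]
P=np.array(P);print(P.round(3)); ctr=P.mean(0);print("ctr",ctr)
print("sizes",[np.linalg.norm(P[i]-P[i-1]).round(3) for i in range(4)])
ey=(P[0]-P[1]+P[3]-P[2]);print("yaw",np.arctan2(-ey[0],ey[1])); ex=P[0]-P[3]+P[1]-P[2];print(np.arctan2(ex[1],ex[0]))
k,e=tri([ray(t,c((257,270),(245,210))),ray(s,c((235,77),(240,215)))]);print("knob",k,e)
y=np.arctan2(-ey[0],ey[1]);print("knob in fix",R.from_euler('z',-y).apply(k-ctr))
E
```

```text
[[ 0.651  0.244  0.04 ]
 [ 0.704  0.009  0.04 ]
 [ 0.515 -0.034  0.04 ]
 [ 0.459  0.202  0.04 ]]
ctr [0.5823005  0.10506733 0.04      ]
sizes [np.float64(0.196), np.float64(0.241), np.float64(0.194), np.float64(0.243)]
yaw 0.22878773582083226
0.21918542762699797
knob [0.5090832  0.11487223 0.1420045 ] [np.float64(0.0003927001164079891), np.float64(0.00039270011640788935)]
knob in fix [-0.06908569  0.02615487  0.1020045 ]
```

```bash
python3 -m crank '[[0,0,0,0,0,0.172,0.3],[2.76,-4.09,0,0,0,0,0.3],[2.76,-4.09,0,0,0,0,0.3],[2.76,-4.09,0,0,0,0,0.3],[2.76,-4.09,0,0,0,0,0.3]]'
python3 -m crank '[[2.76,-4.09,0,0,0,0,0.3],[2.76,-4.09,0,0,0,0,0.3],[2.76,-4.09,0,0,0,0,0.3],[2.76,-4.09,0,0,0,0,0.3],[2.76,-4.09,0,0,0,0,0.3]]'
python3 -m crank '[[2.76,-4.09,0,0,0,0,0.3],[2.76,-4.09,0,0,0,0,0.3],[2.76,-4.09,0,0,0,0,0.3],[0,0,0,0,0,0,0.3],[0,0,0,0,0,0,0.3]]'
python3 - <<'E'
from h import *
import cv2
print(robot.get_obs()["position"],robot.get_obs()["tool_rot"])
w=cams.camera_info("wrist"); im=cams.camera("wrist"); cv2.imwrite("pics/w1.png",im[:,:,::-1]); 
T=np.array(w["pose"]);K=w["intrinsics"]
p=T[:3,:3].T@(np.array([.509,.115,.142])-T[:3,3]); print("expected knob px",(K@p/p[2])[:2],p)
E
```

```text
time: 0.72
position: [0.313, -0.3906, 0.2919]
tool_rot: [0.994, 0.112, -0.0, -0.0]
ft_force: [0.3, 0.4, 0.2]
grip_width: 0.0615
grip_force: 0.0
time: 1.35
position: [0.4019, -0.1606, 0.2921]
tool_rot: [0.994, 0.112, -0.0, -0.0]
ft_force: [1.0, -0.3, 0.3]
grip_width: 0.0604
grip_force: 0.0
time: 1.98
position: [0.4547, -0.0242, 0.292]
tool_rot: [0.994, 0.113, -0.0, 0.0]
ft_force: [0.6, -0.4, 0.3]
grip_width: 0.0608
grip_force: 0.0
[ 0.45471461 -0.02418234  0.29200948] [ 9.93639796e-01  1.12604457e-01 -4.31108476e-04  7.92947739e-05]
expected knob px [132.33021149 131.81741158] [-0.12285069 -0.07341442  0.23067434]
```

View pics/w1.png

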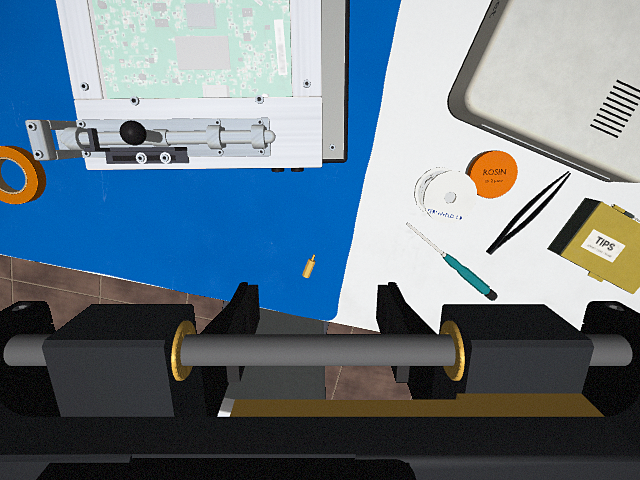

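The knob shows at (133,132), matching the prediction of (132,132). The bolt runs level in the picture at row 137, with the stop tab near (95,138) and the keeper at (40,138). I'll move over the knob and go down.

```bash
python3 -m crank '[[2.1,-3.09,0,0,0,0,0.3],[2.1,-3.09,0,0,0,0,0.3],[2.1,-3.09,0,0,0,0,0.3],[2.1,-3.09,0,0,0,0,0.3],[0,0,0,0,0,0,0.3]]'
python3 -m crank '[[0,0,2.0,0,0,0,0.3],[0,0,2.0,0,0,0,0.3],[0,0,0,0,0,0,0.3]]'
python3 - <<'E'
from h import *
import cv2
w=cams.camera_info("wrist"); im=cams.camera("wrist"); cv2.imwrite("pics/w2.png",im[:,:,::-1]); print(robot.get_obs()["position"])
for z in(.135,.142):print(plane(w,(317,240),z))
T=np.array(w["pose"]);K=w["intrinsics"]
for q in([.509,.115,.142],):
  p=T[:3,:3].T@(np.array(q)-T[:3,3]); print("expected knob px",(K@p/p[2])[:2],p)
E
```

```text
time: 2.65
position: [0.5102, 0.1152, 0.2922]
tool_rot: [0.994, 0.112, 0.0, 0.0]
ft_force: [-0.0, 0.2, -0.3]
grip_width: 0.0608
grip_force: 0.0
time: 3.02
position: [0.5081, 0.1132, 0.2509]
tool_rot: [0.994, 0.111, -0.002, -0.0]
ft_force: [0.4, 0.1, 0.3]
grip_width: 0.0609
grip_force: 0.0
[0.50891208 0.11346467 0.25189002]
[0.52655804 0.11836827 0.135     ]
[0.52869367 0.11884021 0.142     ]
expected knob px [316.02514789 270.75125042] [-0.00089813  0.01761534  0.21640278]
```

View pics/w2.png

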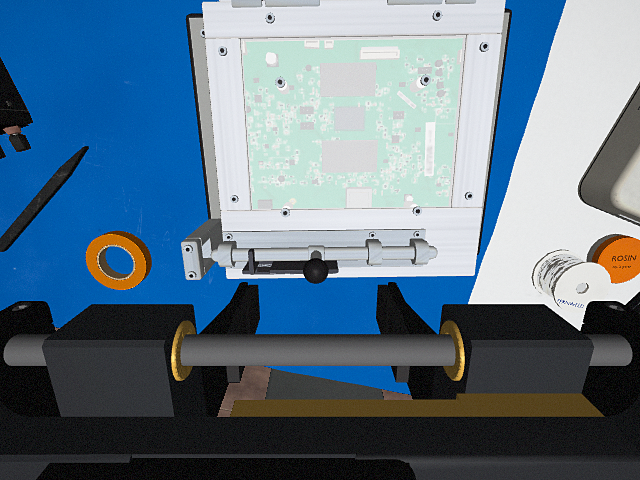

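The knob is at (316,271), where it was predicted. The bolt line slopes about -0.02 in the picture, so I'll turn the tool slightly, then descend and grip the ball.

```bash
python3 -m crank '[[0,0,2.0,0,0,-0.02,0.3],[0,0,2.0,0,0,0,0.3],[0,0,1.8,0,0,0,0.3],[0,0,0,0,0,0,0.3]]'
python3 -m crank '[[0,0,0,0,0,0,0.6],[0,0,0,0,0,0,0.8],[0,0,0,0,0,0,1],[0,0,0,0,0,0,1],[0,0,0,0,0,0,1]]' 12
python3 -m crank '[[0,0,0,0,0,0,1],[0,0,0,0,0,0,1]]' 12
```

```text
time: 3.58
position: [0.5091, 0.1143, 0.1941]
tool_rot: [0.993, 0.122, -0.001, -0.0]
ft_force: [-0.3, 0.5, 0.4]
grip_width: 0.061
grip_force: 0.0
time: 4.2
position: [0.5094, 0.1151, 0.1944]
tool_rot: [0.993, 0.122, 0.0, 0.0]
ft_force: [-0.4, 0.9, -0.8]
grip_width: 0.0189
grip_force: 0.0
time: 4.45
position: [0.5094, 0.1151, 0.1943]
tool_rot: [0.993, 0.122, 0.0, 0.0]
ft_force: [0.8, -0.7, 0.6]
grip_width: 0.0149
grip_force: 12.0
```

```bash
python3 -m crank '[[0,0,0.1,0,0,0,1],[0,0,0.1,0,0,0,1],[0,0,0.1,0,0,0,1],[0,0,0,0,0,0,1]]' 30
python3 -m crank '[[0,0,0.1,0,0,0,1],[0,0,0.1,0,0,0,1],[0,0,0,0,0,0,1]]' 30
python3 -m crank '[[0,0,0.05,0,0,0,1],[0,0,0,0,0,0,1]]' 30
```

```text
time: 4.95
position: [0.51, 0.1152, 0.1918]
tool_rot: [0.993, 0.122, 0.001, 0.0]
ft_force: [-0.3, 0.6, 5.5]
grip_width: 0.0138
grip_force: 30.0
time: 5.32
position: [0.5102, 0.1152, 0.1901]
tool_rot: [0.993, 0.122, 0.001, 0.0]
ft_force: [-1.1, 0.5, 6.9]
grip_width: 0.014
grip_force: 30.0
time: 5.58
position: [0.5103, 0.1152, 0.1897]
tool_rot: [0.993, 0.122, 0.001, 0.0]
ft_force: [0.0, -0.5, 7.2]
grip_width: 0.0137
grip_force: 30.0
```

```bash
python3 -m crank '[[0,0,0.1,0,0,0,1],[0,0,0,0,0,0,1]]' 30
python3 -m crank '[[0,0,0.05,0,0,0,1],[0,0,0,0,0,0,1]]' 30
```

```text
time: 5.82
position: [0.5104, 0.1153, 0.1888]
tool_rot: [0.993, 0.122, 0.001, 0.0]
ft_force: [0.1, -0.5, 8.5]
grip_width: 0.0137
grip_force: 30.0
time: 6.08
position: [0.5104, 0.1153, 0.1884]
tool_rot: [0.993, 0.122, 0.002, 0.0]
ft_force: [-0.5, -0.2, 8.7]
grip_width: 0.0138
grip_force: 30.0
```

The lid is nearly level at 8.7 N, with no hard contact on the board. Now I'll slide along +y, which is tool -y.

```bash
python3 -m crank '[[0,-0.2,0,0,0,0,1],[0,-0.2,0,0,0,0,1],[0,-0.2,0,0,0,0,1],[0,-0.2,0,0,0,0,1],[0,0,0,0,0,0,1]]' 30
python3 -m crank '[[0,-0.2,0,0,0,0,1],[0,-0.2,0,0,0,0,1],[0,-0.1,0,0,0,0,1],[0,0,0,0,0,0,1]]' 30
```

```text
time: 6.7
position: [0.5087, 0.1228, 0.1885]
tool_rot: [0.993, 0.122, 0.002, 0.0]
ft_force: [-0.0, -1.1, 8.5]
grip_width: 0.0138
grip_force: 30.0
time: 7.2
position: [0.5076, 0.1276, 0.1885]
tool_rot: [0.993, 0.122, 0.002, 0.0]
ft_force: [1.1, -1.0, 7.7]
grip_width: 0.0142
grip_force: 30.0
```

```bash
python3 -m crank '[[0,-0.2,0,0,0,0,1],[0,-0.2,0,0,0,0,1],[0,0,0,0,0,0,1]]' 30
python3 -m crank '[[0,-0.2,0,0,0,0,1],[0,-0.2,0,0,0,0,1],[0,0,0,0,0,0,1]]' 30
python3 -m crank '[[0,-0.15,0,0,0,0,1],[0,-0.1,0,0,0,0,1],[0,0,0,0,0,0,1]]' 30 
```

```text
time: 7.58
position: [0.5066, 0.1315, 0.1885]
tool_rot: [0.992, 0.122, 0.002, 0.0]
ft_force: [0.7, -0.2, 8.0]
grip_width: 0.0142
grip_force: 30.0
time: 7.95
position: [0.5057, 0.1354, 0.1885]
tool_rot: [0.993, 0.122, 0.002, 0.0]
ft_force: [1.2, -0.6, 9.2]
grip_width: 0.0137
grip_force: 30.0
time: 8.32
position: [0.5051, 0.1378, 0.1885]
tool_rot: [0.993, 0.122, 0.002, 0.0]
ft_force: [1.1, -1.4, 7.4]
grip_width: 0.0136
grip_force: 30.0
```

```bash
python3 -m crank '[[0,-0.1,0,0,0,0,1],[0,-0.1,0,0,0,0,1],[0,0,0,0,0,0,1]]' 30 | egrep 'pos|ft'
python3 -m crank '[[0,-0.1,0,0,0,0,1],[0,-0.1,0,0,0,0,1],[0,0,0,0,0,0,1]]' 30  | egrep 'pos|ft'
```

```text
position: [0.5047, 0.1397, 0.1885]
ft_force: [1.1, -0.7, 8.8]
position: [0.5042, 0.1417, 0.1885]
ft_force: [0.2, -1.3, 7.5]
```

```bash
python3 -m crank '[[0,-0.1,0,0,0,0,1],[0,-0.1,0,0,0,0,1],[0,0,0,0,0,0,1]]' 30 | egrep 'pos|ft'
python3 -m crank '[[0,-0.1,0,0,0,0,1],[0,-0.1,0,0,0,0,1],[0,0,0,0,0,0,1]]' 30  | egrep 'pos|ft'
```

```text
position: [0.5037, 0.1436, 0.1885]
ft_force: [0.7, -1.3, 8.1]
position: [0.5032, 0.1455, 0.1885]
ft_force: [1.0, -1.3, 7.9]
```

```bash
python3 -m crank '[[0,-0.1,0,0,0,0,1],[0,-0.1,0,0,0,0,1],[0,0,0,0,0,0,1]]' 30 | egrep 'pos|ft'
python3 -m crank '[[0,-0.1,0,0,0,0,1],[0,-0.1,0,0,0,0,1],[0,0,0,0,0,0,1]]' 30  | egrep 'pos|ft'
```

```text
position: [0.5028, 0.1475, 0.1885]
ft_force: [1.0, -1.1, 8.2]
position: [0.5023, 0.1494, 0.1885]
ft_force: [0.6, -1.8, 8.1]
```

```bash
python3 -m crank '[[0,-0.1,0,0,0,0,1],[0,-0.1,0,0,0,0,1],[0,0,0,0,0,0,1]]' 30 | egrep 'pos|ft'
```

```text
position: [0.5018, 0.1514, 0.1885]
ft_force: [1.8, -2.2, 7.7]
```

```bash
python3 -m crank '[[0,-0.1,0,0,0,0,1],[0,0,0,0,0,0,1]]' 30 | egrep 'pos|ft'
```

```text
position: [0.5015, 0.1523, 0.1885]
ft_force: [0.7, -1.4, 7.9]
```

```bash
python3 -m crank '[[0,-0.1,0,0,0,0,1],[0,0,0,0,0,0,1]]' 30 | egrep 'pos|ft'
```

```text
position: [0.5013, 0.1533, 0.1885]
ft_force: [1.3, -1.0, 8.5]
```

```bash
python3 -m crank '[[0,-0.1,0,0,0,0,1],[0,0,0,0,0,0,1]]' 30 | egrep 'pos|ft'
```

```text
position: [0.5011, 0.1543, 0.1885]
ft_force: [0.4, -0.5, 7.4]
```

```bash
python3 -m crank '[[0,-0.1,0,0,0,0,1],[0,-0.1,0,0,0,0,1],[0,0,0,0,0,0,1]]' 30 | egrep 'pos|ft'
```

```text
position: [0.501, 0.1551, 0.1886]
ft_force: [1.2, -6.0, 8.5]
```

```bash
python3 -m crank '[[0,-0.1,0,0,0,0,1],[0,-0.1,0,0,0,0,1],[0,0,0,0,0,0,1]]' 30 | egrep 'pos|ft'
```

```text
position: [0.5011, 0.1557, 0.1887]
ft_force: [1.1, -10.5, 7.6]
```

The force rose between y 0.1543 and 0.1551, so the stop is at about 41 mm of travel. I'll ease off it, let the lid rest up against the keeper, and start the turn with a light grip.

```bash
python3 -m crank '[[0,0.13,0,0,0,0,1],[0,0.13,0,0,0,0,1],[0,0,-0.1,0,0,0,1],[0,0,0,0,0,0,1]]' 20 | egrep 'pos|ft'
python3 -m crank '[[0,0,-0.1,0,0,0,1],[0,0,0,0,0,0,1]]' 12 | egrep 'pos|ft'
```

```text
position: [0.5008, 0.155, 0.1892]
ft_force: [1.7, -4.7, 8.1]
position: [0.5002, 0.1549, 0.1894]
ft_force: [1.6, -6.0, 3.1]
```

```bash
python3 -m crank '[[0,0.1,0,0,0,0,1],[0,0,0,0,0,0,1]]' 10 | egrep 'pos|ft'
python3 -m crank '[[-0.33,0,0,0,0,0,1],[-0.33,0,0.05,0,0,0,1],[-0.32,0,0.07,0,0,0,1],[-0.32,0,0.08,0,0,0,1],[0,0,0,0,0,0,1]]' 10
```

```text
position: [0.4999, 0.1546, 0.1894]
ft_force: [1.6, -3.6, 4.5]
time: 14.08
position: [0.486, 0.1513, 0.1873]
tool_rot: [0.992, 0.122, -0.001, 0.0]
ft_force: [0.5, -5.0, 5.4]
grip_width: 0.0147
grip_force: 10.0
```

The handle is past 0.3 rad, so it is entering the notch. I'll ease the side force and continue.

```bash
python3 -m crank '[[-0.31,0.05,0.12,0,0,0,1],[-0.3,0.05,0.13,0,0,0,1],[-0.29,0,0.16,0,0,0,1],[-0.27,0,0.18,0,0,0,1],[0,0,0,0,0,0,1]]' 10
```

```text
time: 14.7
position: [0.4742, 0.1481, 0.1808]
tool_rot: [0.993, 0.122, -0.002, -0.0]
ft_force: [-1.5, -0.5, 3.6]
grip_width: 0.015
grip_force: 10.0
```

```bash
python3 -m crank '[[-0.26,0,0.20,0,0,0,1],[-0.24,0,0.23,0,0,0,1],[-0.22,0,0.24,0,0,0,1],[-0.21,0,0.26,0,0,0,1],[0,0,0,0,0,0,1]]' 10 | egrep 'pos|ft|width'
python3 -m crank '[[-0.18,0,0.27,0,0,0,1],[-0.16,0,0.29,0,0,0,1],[-0.14,0,0.3,0,0,0,1],[-0.12,0,0.31,0,0,0,1],[0,0,0,0,0,0,1]]' 10 | egrep 'pos|ft|width'
```

```text
position: [0.4654, 0.1457, 0.1715]
ft_force: [-4.3, 1.9, 3.2]
grip_width: 0.0145
position: [0.4598, 0.1443, 0.1598]
ft_force: [-4.5, 2.4, 2.2]
grip_width: 0.0143
```

```bash
python3 -m crank '[[-0.14,-0.04,0.32,0,0,0,1],[-0.11,0,0.32,0,0,0,1],[-0.04,0,0.32,0,0,0,1],[0,0,0,0,0,0,1]]' 10 | egrep 'pos|ft|width'
python3 -m crank '[[-0.02,0,0.16,0,0,0,1],[0,0,0.1,0,0,0,1],[0,0,0,0,0,0,1]]' 10 | egrep 'pos|ft|width'
```

```text
position: [0.4573, 0.1438, 0.1502]
ft_force: [-4.8, 1.5, 1.1]
grip_width: 0.0146
position: [0.4571, 0.1437, 0.1478]
ft_force: [-6.0, 1.6, -0.8]
grip_width: 0.0146
```

```bash
python3 -m crank '[[-0.1,0,0.1,0,0,0,1],[0,0,0,0,0,0,1],[0,0,0,0,0,0,1]]' 10 | egrep 'pos|ft|width'
python3 -m crank '[[0,0,0.1,0,0,0,1],[0,0,0,0,0,0,1],[0,0,0,0,0,0,1]]' 10 | egrep 'pos|ft|width'
```

```text
position: [0.4568, 0.1436, 0.1471]
ft_force: [-4.3, 2.6, 1.2]
grip_width: 0.0146
position: [0.4568, 0.1436, 0.1461]
ft_force: [-4.7, 3.4, 1.0]
grip_width: 0.0143
```

```bash
python3 - <<'E'
from h import *
import cv2
o=robot.get_obs();print(o["ft_force"],o["moment"],o["time"])
im=cams.camera("wrist"); sc=cams.camera("scene")
a=cv2.resize(sc[205:300,240:380],None,fx=5,fy=5,interpolation=cv2.INTER_CUBIC)
cv2.imwrite("pics/s3.png",a[:,:,::-1]); cv2.imwrite("pics/w3.png",im[:,:,::-1])
E
```

```text
[-4.70897296  3.41405021  0.9657258 ] [ 0.47045793  0.63470352 -0.02715722] 17.575
```

View pics/w3.png

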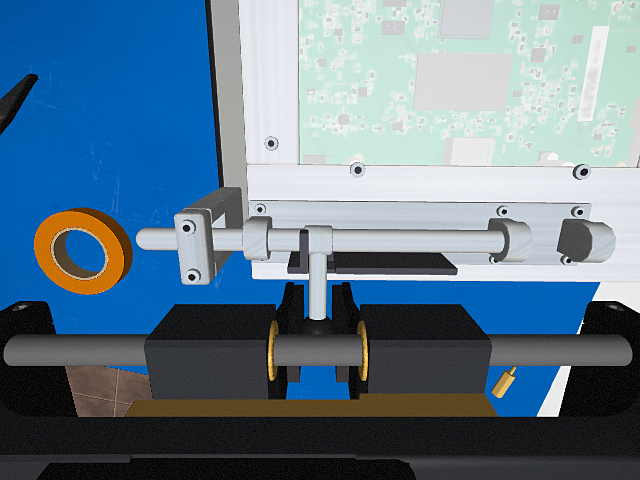

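View pics/s3.png

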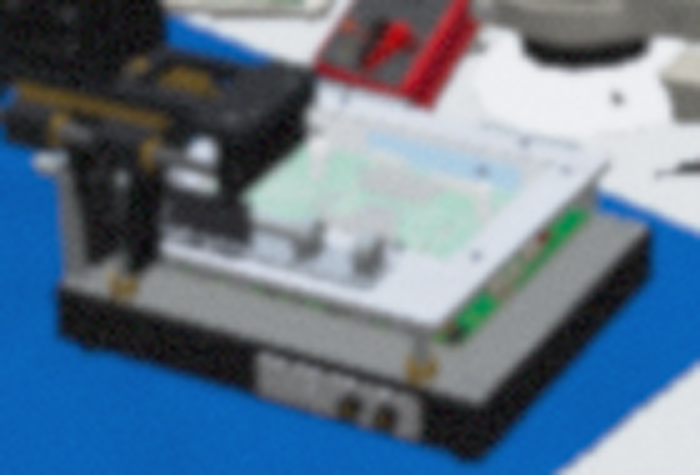

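The bolt runs through the keeper, with its nose at (140,238). The handle lies in the notch beside the tab at (303,250), and the knob is at (318,327). A slight further push down will confirm that it is seated.

```bash
python3 -m crank '[[0,0,0.1,0,0,0,1],[0,0,0,0,0,0,1]]' 10 | egrep 'pos|ft|width'
python3 -m crank '[[0,0,0.1,0,0,0,1],[0,0,0,0,0,0,1]]' 10 | egrep 'pos|ft|width'
```

```text
position: [0.4568, 0.1436, 0.1451]
ft_force: [-3.9, 3.1, 0.3]
grip_width: 0.0146
position: [0.4568, 0.1436, 0.1441]
ft_force: [-3.9, 3.2, 0.7]
grip_width: 0.0145
```

```bash
python3 -m crank '[[0,0,0.1,0,0,0,1],[0,0,0.1,0,0,0,1],[0,0,0,0,0,0,1]]' 10 | egrep 'pos|ft|width'
python3 -m crank '[[0,0,0.1,0,0,0,1],[0,0,0.1,0,0,0,1],[0,0,0,0,0,0,1]]' 10 | egrep 'pos|ft|width'
```

```text
position: [0.4568, 0.1436, 0.1421]
ft_force: [-5.0, 3.4, 0.1]
grip_width: 0.014
position: [0.4569, 0.1436, 0.1401]
ft_force: [-3.6, 3.6, -0.3]
grip_width: 0.0142
```

No resistance, so the ball may be slipping in the pads. I'll open a little, rise, and look from above.

```bash
python3 -m crank '[[0,0,0,0,0,0,0.7],[0,0,0,0,0,0,0.6],[0,0,0,0,0,0,0.6],[0,0,0,0,0,0,0.6]]' 10 | egrep 'pos|ft|width'
python3 -m crank '[[0,0,-2,0,0,0,0.6],[0,0,-3,0,0,0,0.6],[-1,0,-3,0,0,0,0.6],[-1,0,-3,0,0,0,0.6],[0,0,0,0,0,0,0.6]]' | egrep 'pos|ft|width'
python3 - <<'E'
from h import *
import cv2
w=cams.camera_info("wrist"); im=cams.camera("wrist"); cv2.imwrite("pics/w4.png",im[:,:,::-1]); print(robot.get_obs()["position"])
sc=cams.camera("scene"); a=cv2.resize(sc[205:300,230:380],(750,475),interpolation=cv2.INTER_CUBIC); cv2.imwrite("pics/s4.png",a[:,:,::-1])
T=np.array(w["pose"]);K=w["intrinsics"]
ctr=np.array([.5823,.1051,0]);Rz=R.from_euler('z',.24)
for q in([-.117,.067,.094],[-.075,.067,.094]):
  P=Rz.apply(q)+ctr;p=T[:3,:3].T@(P-T[:3,3]); print(P,"px",(K@p/p[2])[:2])
E
```

```text
position: [0.4575, 0.1433, 0.1403]
ft_force: [0.4, -0.3, 0.9]
grip_width: 0.0342
position: [0.4381, 0.1386, 0.2521]
ft_force: [-0.0, -0.4, -0.2]
grip_width: 0.0349
[0.43784673 0.13862967 0.25095506]
[0.45272738 0.14236844 0.094     ] px [317.95459795 230.21799462]
[0.49352358 0.15235195 0.094     ] px [318.32246853 173.16588815]
```

View pics/w4.png

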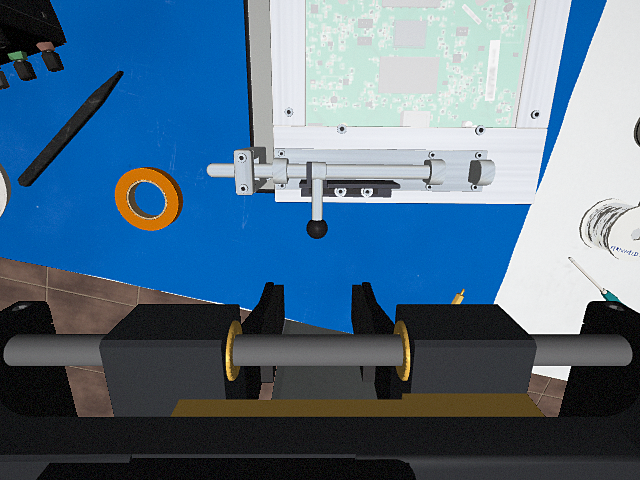

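The knob is at (317,229) against a predicted (318,230) for level. The picture is not sensitive enough to height, so I'll check by touch, with closed fingertips on top of the knob. They should meet it at TCP z of about 0.172 if the handle is level.

```bash
python3 -m crank '[[0.75,0,0,0,0,0,1],[0.8,0,0,0,0,0,1],[0,0,2.5,0,0,0,1],[0,0,2.5,0,0,0,1],[0,0,1,0,0,0,1]]' 10 | egrep 'pos|ft|width'
python3 -m crank '[[0,0,0.5,0,0,0,1],[0,0,0.3,0,0,0,1],[0,0,0,0,0,0,1]]' 10 | egrep 'pos|ft|width'
python3 -m crank '[[0,0,0.3,0,0,0,1],[0,0,0,0,0,0,1]]' 10 | egrep 'pos|ft|width'
```

```text
position: [0.4523, 0.1424, 0.1884]
ft_force: [-0.4, 0.7, -0.3]
grip_width: 0.0016
position: [0.4528, 0.1424, 0.1825]
ft_force: [-0.1, 0.5, 0.5]
grip_width: 0.0006
position: [0.4525, 0.1424, 0.1793]
ft_force: [0.5, -0.5, 0.3]
grip_width: 0.0004
```

```bash
python3 -m crank '[[0,0,0.2,0,0,0,1],[0,0,0.2,0,0,0,1],[0,0,0,0,0,0,1]]' 10 | egrep 'pos|ft'
python3 -m crank '[[0,0,0.15,0,0,0,1],[0,0,0,0,0,0,1]]' 10 | egrep 'pos|ft'
```

```text
position: [0.4523, 0.1424, 0.175]
ft_force: [-0.0, 0.5, -0.7]
position: [0.4524, 0.1424, 0.1735]
ft_force: [0.0, -0.2, 0.6]
```

```bash
python3 -m crank '[[0,0,0.1,0,0,0,1],[0,0,0,0,0,0,1]]' 10 | egrep 'pos|ft'
```

```text
position: [0.4524, 0.1424, 0.1726]
ft_force: [0.2, -0.6, -0.1]
```

```bash
python3 -m crank '[[0,0,0.1,0,0,0,1],[0,0,0,0,0,0,1]]' 10 | egrep 'pos|ft'
```

```text
position: [0.4524, 0.1424, 0.1716]
ft_force: [0.1, 0.4, -0.5]
```

```bash
python3 -m crank '[[0,0,0.1,0,0,0,1],[0,0,0,0,0,0,1]]' 10 | egrep 'pos|ft'
```

```text
position: [0.4524, 0.1424, 0.1706]
ft_force: [0.9, -0.2, 0.5]
```

```bash
python3 -m crank '[[0,0,0.1,0,0,0,1],[0,0,0,0,0,0,1]]' 10 | egrep 'pos|ft'
```

```text
position: [0.4524, 0.1424, 0.1696]
ft_force: [0.2, 0.5, 0.4]
```

```bash
python3 -m crank '[[0,0,0.1,0,0,0,1],[0,0,0,0,0,0,1]]' 10 | egrep 'pos|ft'
```

```text
position: [0.4524, 0.1424, 0.1689]
ft_force: [-0.3, 0.1, 4.4]
```

Firm contact at TCP z 0.169, so the knob is level or slightly below and the handle is fully seated. I'll retreat and do a final check.

```bash
python3 -m crank '[[0,0,-1,0,0,0,1],[0,0,-3,0,0,0,1],[-0.75,0,-3,0,0,0,1],[-0.8,0,-1.2,0,0,0,1],[0,0,0,0,0,0,1]]' 10 | egrep 'pos|ft|time'
python3 - <<'E'
from h import *
import cv2
im=cams.camera("wrist"); cv2.imwrite("pics/w5.png",im[130:260,180:520,::-1].repeat(2,0).repeat(2,1))
E
```

```text
time: 23.9
position: [0.4369, 0.1386, 0.2512]
ft_force: [0.4, -0.7, -0.8]
```

View pics/w5.png

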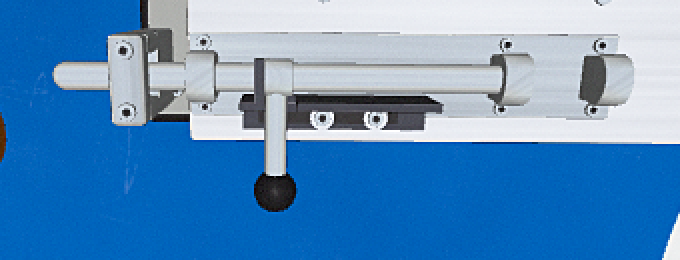

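The bolt is through the keeper, with its nose at crop (60,75). The handle is down in the notch beside the tab, with the knob at crop (275,190), and the gripper is clear of everything.

```bash
python3 -c "
from rig import ticket; print(ticket.hand_in())"
```

```text
the job is handed in; nothing more can be done
None
```

The lid is locked: the bolt is through the keeper up against its stop (peak push about 10 N), the handle is fully down in the notch, the gripper is clear, and the job was handed in at about 24 s.

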